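# Pack the wooden spools and snap the keeper box shut

## Task

Lift the needle case out of the open white box and lay it on the table or the mat, well clear of the box (a hand's breadth), and lay every wooden spool from the bead mat flat inside the box; then set the grey lid squarely down on the box so that it sits fully home with its four tabs still raised. Then press down the four snap tabs round the lid's rim, one after another, until every one has snapped shut, and leave the saucer, the thimble and the loose hoop where they are.

Things in the scene. Friction and masses are not known exactly. Their poses are not given: they have to be found in the camera images.
- box: White plastic open-topped square box, fixed to the table: outside 170 x 170 x 60 mm high, walls and floor 5 mm thick. Origin: centre of its underside; z up, x and y square to its walls. With the lid fully home, the lid's origin is 46 mm above this origin, on the same axis; the lid fits in any quarter turn.
- lid: Loose grey plastic lid, 0.32 kg: plate 170 x 170 mm, from 14 to 20 mm above its origin, z up. Origin: centre, at the feet of four blocks under its corners (outer faces 76 mm from centre, 4 mm play each side in the box), on which it lies on the table. On top a wooden bar grip 70 mm long (lid x), 18 mm wide, up to 68 mm above the origin.
- tab0 (a joint): Snap tab mid +x edge of the lid: paddle 28 wide, 40 long, 5 mm thick, pointing outward from a level hinge 70 mm from lid centre, 28 mm above lid origin. 0 rad: raised, 15 deg above level; 0.46: shut, 11 deg below level. A sprung ball resists with about 4 N; past 0.23 it snaps shut and stays, before that it springs back. Push its outer end straight down.
- pad0 (a point): Point to press on tab0: on the paddle's upper face, 32 mm from its hinge, midway across. Raised, it lies 100 mm out from the lid's centre and 39 mm above the lid's origin; shut, 102 mm out and 24 mm above. It moves with the tab; pushing straight down on it to hinge height shuts the tab. Spring housings between hinges and grip reach 39 mm above the lid's origin.
- tab1 (a joint): Snap tab mid +y edge of the lid: paddle 28 wide, 40 long, 5 mm thick, pointing outward from a level hinge 70 mm from lid centre, 28 mm above lid origin. 0 rad: raised, 15 deg above level; 0.46: shut, 11 deg below level. A sprung ball resists with about 4 N; past 0.23 it snaps shut and stays, before that it springs back. Push its outer end straight down.
- pad1 (a point): Point to press on tab1: on the paddle's upper face, 32 mm from its hinge, midway across. Raised, it lies 100 mm out from the lid's centre and 39 mm above the lid's origin; shut, 102 mm out and 24 mm above. It moves with the tab; pushing straight down on it to hinge height shuts the tab. Spring housings between hinges and grip reach 39 mm above the lid's origin.
- tab2 (a joint): Snap tab mid -x edge of the lid: paddle 28 wide, 40 long, 5 mm thick, pointing outward from a level hinge 70 mm from lid centre, 28 mm above lid origin. 0 rad: raised, 15 deg above level; 0.46: shut, 11 deg below level. A sprung ball resists with about 4 N; past 0.23 it snaps shut and stays, before that it springs back. Push its outer end straight down.
- pad2 (a point): Point to press on tab2: on the paddle's upper face, 32 mm from its hinge, midway across. Raised, it lies 100 mm out from the lid's centre and 39 mm above the lid's origin; shut, 102 mm out and 24 mm above. It moves with the tab; pushing straight down on it to hinge height shuts the tab. Spring housings between hinges and grip reach 39 mm above the lid's origin.
- tab3 (a joint): Snap tab mid -y edge of the lid: paddle 28 wide, 40 long, 5 mm thick, pointing outward from a level hinge 70 mm from lid centre, 28 mm above lid origin. 0 rad: raised, 15 deg above level; 0.46: shut, 11 deg below level. A sprung ball resists with about 4 N; past 0.23 it snaps shut and stays, before that it springs back. Push its outer end straight down.
- pad3 (a point): Point to press on tab3: on the paddle's upper face, 32 mm from its hinge, midway across. Raised, it lies 100 mm out from the lid's centre and 39 mm above the lid's origin; shut, 102 mm out and 24 mm above. It moves with the tab; pushing straight down on it to hinge height shuts the tab. Spring housings between hinges and grip reach 39 mm above the lid's origin.
- mat: Thin mint silicone bead mat, 220 (x) x 200 (y) x 3 mm, fixed flat on the table; the spools start lying on it. Origin: centre of its underside.
- spool0: Birch thread spool, 64 mm long along its own x: round core 20 mm in diameter between two square end flanges 36 x 36 x 7 mm (50 mm of bare core between them). 50 g. Lying flat, its x is level and its centre is 18 mm above what it lies on. Origin: its centre. Three or four spools are present; an absent one has no pose.
- spool1: Birch thread spool, 64 mm long along its own x: round core 20 mm in diameter between two square end flanges 36 x 36 x 7 mm (50 mm of bare core between them). 50 g. Lying flat, its x is level and its centre is 18 mm above what it lies on. Origin: its centre. Three or four spools are present; an absent one has no pose.
- spool2: Birch thread spool, 64 mm long along its own x: round core 20 mm in diameter between two square end flanges 36 x 36 x 7 mm (50 mm of bare core between them). 50 g. Lying flat, its x is level and its centre is 18 mm above what it lies on. Origin: its centre. Three or four spools are present; an absent one has no pose.
- spool3: Birch thread spool, 64 mm long along its own x: round core 20 mm in diameter between two square end flanges 36 x 36 x 7 mm (50 mm of bare core between them). 50 g. Lying flat, its x is level and its centre is 18 mm above what it lies on. Origin: its centre. Three or four spools are present; an absent one has no pose.
- case: Closed wooden needle case, a rounded bar 84 mm long (own x) x 24 x 26 mm (z) with a thin brass band, 60 g, lying on the box's inner floor at the start. Origin: its centre, 13 mm above what it lies on.
- saucer: Bystander: white ceramic saucer, 124 mm across, 18 mm high, loose on the table. Origin: centre of its underside. Do not disturb.
- thimble: Bystander: steel thimble, 19 mm across, 24 mm high, loose on the table. Origin: centre of its underside. Do not disturb.
- hoop: Bystander: birch embroidery hoop, 150 mm across, 12 mm high, lying loose on the table. Origin: centre of its underside. Do not disturb.
Not all that is in view belongs to the job. Leave any pink look-alike of the spool2 alone. There is more than one size of the box; the job needs the larger.

How it is judged:
On the way, in this order (a step that is already met when the one before it is completed fails the run):
1. every spool lies inside the box and the needle case lies outside it (x of spool0 in the frame of box between -0.08 and 0.08 m and y of spool0 in the frame of box between -0.08 and 0.08 m and z of spool0 in the frame of box between 0.005 and 0.045 m and x of spool1 in the frame of box between -0.08 and 0.08 m and y of spool1 in the frame of box between -0.08 and 0.08 m and z of spool1 in the frame of box between 0.005 and 0.045 m and x of spool2 in the frame of box between -0.08 and 0.08 m and y of spool2 in the frame of box between -0.08 and 0.08 m and z of spool2 in the frame of box between 0.005 and 0.045 m and x of spool3 in the frame of box between -0.08 and 0.08 m and y of spool3 in the frame of box between -0.08 and 0.08 m and z of spool3 in the frame of box between 0.005 and 0.045 m and height (world z) of case below 0.03 m and horizontal distance between case and box above 0.12 m), for 0.3 s.
2. the lid sits fully home on the box, its four tabs still raised (z of lid in the frame of box between 0.041 and 0.0485 m and horizontal distance between lid and box below 0.012 m and angle between lid's own z axis and vertical below 0.04 rad and value of joint each of tab0, tab1, tab2, tab3 below 0.2 rad), for 0.3 s.
At the end, for the whole second after the job is handed in: Every spool present is inside the box, the needle case lies on table or mat over 120 mm from the box (centres), the lid is fully home (centred within 12 mm, height within 2.5 mm, level within 0.04 rad) and at rest, and all four tabs are shut (joint above 0.4 rad) (all of step 1 and z of lid in the frame of box between 0.041 and 0.0485 m and horizontal distance between lid and box below 0.012 m and angle between lid's own z axis and vertical below 0.04 rad and value of joint each of tab0, tab1, tab2, tab3 above 0.4 rad and linear speed of lid below 0.02 m/s); the robot touches nothing.
It fails at once if the saucer is moved more than 25 mm (distance of saucer from where it was at the start of the episode above 0.025 m).
It fails at once if the thimble is moved more than 25 mm (distance of thimble from where it was at the start of the episode above 0.025 m).
It fails at once if the hoop is moved more than 25 mm (distance of hoop from where it was at the start of the episode above 0.025 m).
Of spool0, spool1, spool2, spool3 only 3 to 4 are there at a start; the rules pass over those that are not, and their reading is None.
At some moment in a run one of spool0, spool1, spool2, spool3, case may be knocked a few centimetres aside while the robot is not near it.
It also fails if it takes over 210 s, if anything falls off the work surface, if the arm or the gripper's body presses on something with over 40 N, if the wrist force passes 120 N, or if a joint passes its speed limit or range.

## Robot

A 6-joint arm with a two-finger parallel gripper is mounted at the origin on the work surface. World frame = base frame: x ahead of the robot, y to its left, z up, the work surface at z = 0. Lengths are in m, angles in rad, forces in N, time in s.
With the tool pointing down it reaches from about 0.375 to 0.9 m from the base axis. Payload 3.1 kg.
Tool frame: the origin (TCP) lies on the centre line of the jaws, within the pads' length; the fingertips stand robot.nose_length ahead of it and the grasp point (between the pads) lies 6 mm ahead of it (robot.nose_length is the distance from the TCP to the fingertips, in m); z points along the fingers, y is the line along which they close (so a half turn about z gives the same grasp; the last joint's range is limited). The gripper opens to 87 mm and grips with 3 to 60 N. Pads are 19 mm wide; open, the fingers measure 117 mm over their backs; the gripper's body (75 mm by 190 mm) begins 51 mm behind the grasp point.
Start: joints at [-1.369, 0.527, 1.433, -0, 1.181, -0.178], TCP at [0.232, -0.58, 0.248] pointing down, gripper open.
Joint ranges: [-3.08, 3.08], [-0.75, 2.2], [0.22, 2.44], [-1.43, 4.57], [0, 2.65], [-2.85, 2.85]. Speed limits (rad/s): [2.79, 2.79, 3.14, 3.14, 3.14, 3.14].

## Interface

Orientations are given as a unit quaternion [x, y, z, w].
In Python, from rig import robot gives the robot as it stands.
- The arm moves only by the shell command python3 -m crank 'ROWS' [FORCE]. ROWS is JSON, one flat list of numbers, 7 for each row, row after row: the shift along the tool's x, y, z in mm, then the turn, a rotation vector about the tool's x, y, z in degrees, then the closure in counts, from 0 (fully open) to 255 (shut). In form: [x, y, z, ax, ay, az, fingers, x, y, z, ax, ay, az, fingers, ...]. A call has exactly 5 rows; each row is the pose to reach, as a shift and turn from the pose commanded when the call began, along the tool's axes at that moment; what a row does not reach only later rows make up. A row lasts 1/12 s, in which the tool goes at most 41.7 mm and 7.16 degrees, less where a joint would pass 70% of its speed; a pose out of reach is approached as far as the arm can. A call with a gripper value outside its range is refused whole. The fingers move at their own pace and stop on an object; FORCE is the grip in N (left out, the last holds). Time passes only in rows, so rows that repeat a pose let the fingers close, or fill a call up. It gives the time, the measured TCP pose, the force, the opening and the grip force at its end, in the units of the state.
- robot.get_obs(): the state, without advancing time (a new reading comes with each control period).
- robot.camera(name): name is "scene" or "side" or "wrist"; returns a dict with "pixels" (384x512x3 uint8, red, green, blue), "intrinsics" (3x3 intrinsics, pixels), "extrinsics" (4x4, takes a point from camera to world coordinates); the wrist camera has in their place "mount" (4x4, takes a point from camera to tool coordinates, whose origin is the TCP and whose axes are the flange's). Camera axes: x right, y down, z forward; pixel columns grow to the right and rows downward; lengths in m; the calibration is good to about 2 mm. A picture is of the moment at which its call begins: read the wrist's pose just before it. There is no depth.
- robot.hand_in(): hands the job in; it is judged then, once.
The state is a dict: "time": time; "q": joint angles; "joint_velocities": joint speeds; "joint_torque": joint torques, N m; "position": TCP position; "tool_rot": TCP orientation; "ft_force": force on the tool from outside, world axes, zero at the start; "moment": the same for the moment, N m; "grip_width": finger opening in m; "grip_force": force on a finger pad.
Only numpy, scipy, OpenCV 4.12 (cv2) and the standard library are available. Lean on these libraries where they do the work, as an engineer would, in place of code of your own. Each camera call takes 0.05 s, during which the arm holds its last target. There are 200 camera calls.

## Working session

There is one attempt and no reset: what is moved stays moved. The work goes in short steps, Python scripts to look and compute and a shell command to move; the robot and the scene stay as the last step left them, time stands still between calls to the robot, and variables do not carry over. Pictures are saved under pics/ and viewed, at most 14 in all, crops included, and the job is handed in when it is done.

```bash
ls; mkdir -p pics; python3 - <<'E'
from rig import robot
import cv2,numpy as np
print(robot.get_obs(), robot.nose_length)
for n in("scene","side"):
    c=robot.camera(n);cv2.imwrite(f"pics/{n}0.png",c["pixels"][:,:,::-1]);print(n,np.round(c["intrinsics"],1).tolist(),np.round(c["extrinsics"],4).tolist())
    np.savez(f"{n}.npz",K=c["intrinsics"],E=c["extrinsics"])
print(np.round(robot.camera("wrist")["mount"],4).tolist(),np.round(robot.camera("wrist")["intrinsics"],1).tolist())
E
```

```text
pics
{'time': 0.0, 'q': array([-1.36951281e+00,  5.28427476e-01,  1.43389170e+00, -2.45171314e-05,
        1.18140200e+00, -1.78508499e-01]), 'joint_velocities': array([ 0.0006149 , -0.00191741,  0.00041581, -0.00021207,  0.00142005,
       -0.00136507]), 'joint_torque': array([-6.71877478e-04, -4.40047967e+01, -1.76591527e+01,  6.34224457e-02,
        5.82743576e-02, -1.53711771e-04]), 'position': array([ 0.23158357, -0.57978355,  0.24659873]), 'tool_rot': array([ 9.82022433e-01,  1.88761248e-01, -2.34542190e-05, -1.06406419e-03]), 'ft_force': array([0.4099781 , 0.49750153, 0.61915032]), 'moment': array([-0.02138337,  0.05609088, -0.00758372]), 'grip_force': 0.0, 'grip_width': 0.08713658358560461} 0.025
scene [[349.8, 0.0, 253.8], [0.0, 349.8, 188.1], [0.0, 0.0, 1.0]] [[-0.5843, 0.6228, -0.5203, 1.098], [0.8115, 0.4413, -0.3831, 0.5061], [-0.009, -0.6461, -0.7632, 0.912], [0.0, 0.0, 0.0, 1.0]]
side [[423.4, 0.0, 262.6], [0.0, 423.4, 191.7], [0.0, 0.0, 1.0]] [[-0.8703, -0.3434, 0.3531, 0.0311], [-0.4925, 0.6026, -0.6279, 0.9821], [0.0028, -0.7204, -0.6936, 1.0909], [0.0, 0.0, 0.0, 1.0]]
[[0.0004, -0.9556, -0.2946, 0.0809], [1.0, 0.0003, 0.0004, -0.0004], [-0.0003, -0.2946, 0.9556, -0.1354], [0.0, 0.0, 0.0, 1.0]] [[264.6, 0.0, 254.0], [0.0, 264.6, 195.7], [0.0, 0.0, 1.0]]
```

View pics/scene0.png

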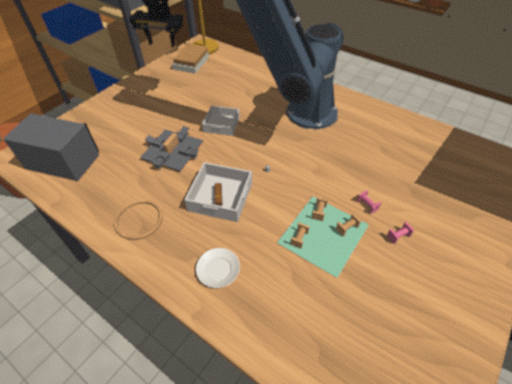

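View pics/side0.png

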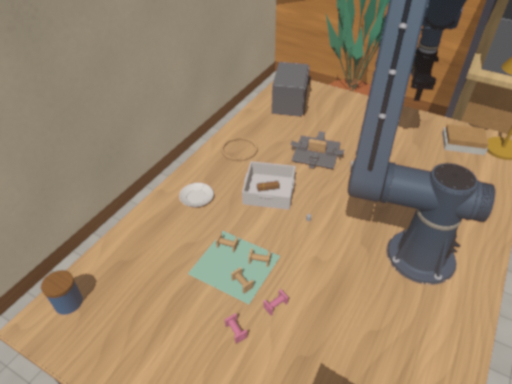

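Scene: larger white box at (219,191), with the case at (217,194). The smaller box at (220,120) is not the one needed. The lid is at (172,148). Three wooden spools lie on the mat at (319,210), (348,225) and (299,236). The pink look-alikes at (369,202) and (401,232) are off the mat. Saucer (218,267), thimble (267,168), hoop (137,220).

```bash
cat > h.py <<'E'
import numpy as np,cv2
from rig import robot
from scipy.spatial.transform import Rotation as R
def grab(n,name=None):
    o=robot.get_obs();c=robot.camera(n);K=c["intrinsics"]
    if n=="wrist":
        T=np.eye(4);T[:3,:3]=R.from_quat(o["tool_rot"]).as_matrix();T[:3,3]=o["position"];E=T@c["mount"]
    else:E=c["extrinsics"]
    if name:cv2.imwrite(f"pics/{name}.png",c["pixels"][:,:,::-1])
    np.savez(f"{name or n}.npz",K=K,E=E);return c["pixels"],K,E
def ray(n,u,v,z):
    d=np.load(n+".npz");r=d["E"][:3,:3]@np.linalg.inv(d["K"])@[u,v,1];p=d["E"][:3,3]
    return p+r*(z-p[2])/r[2]
def rect(n,cx,cy,w,h,z,s,out):
    # orthorectified top view at height z: image right = -y world, up = +x; s px per m
    d=np.load(n+".npz");im=cv2.imread(f"pics/{n}.png");W,H=int(w*s),int(h*s)
    wp=[(cx+h/2,cy+w/2),(cx+h/2,cy-w/2),(cx-h/2,cy-w/2),(cx-h/2,cy+w/2)]
    P=np.linalg.inv(d["E"])
    uv=[]
    for x,y in wp:
        q=d["K"]@(P@[x,y,z,1])[:3];uv.append(q[:2]/q[2])
    M=cv2.getPerspectiveTransform(np.float32(uv),np.float32([(0,0),(W,0),(W,H),(0,H)]))
    o=cv2.warpPerspective(im,M,(W,H));cv2.imwrite(f"pics/{out}.png",o);return o
E
cp scene.npz scene0.npz;cp side.npz side0.npz
python3 - <<'E'
from h import *
L=dict(box=[(219,191),(269,186),.03],case=[(217,194),(268,186),.018],lid=[(172,150),(317,152),.02],s0=[(319,210),(228,242),.021],s1=[(348,225),(260,258),.021],s2=[(299,236),(243,280),.021],mat=[(324,235),(235,266),.003],saucer=[(218,267),(197,195),.01],thimble=[(267,168),(309,216),.012],hoop=[(137,220),(239,150),.006],small=[(220,120),(0,0),.03],dark=[(55,170),(290,105),.0],pA=[(369,202),(276,301),.018],pB=[(401,232),(236,327),.018])
for k,(a,b,z) in L.items(): print(k,np.round(ray("scene0",*a,z)[:2],3),np.round(ray("side0",*b,z)[:2],3))
E
```

```text
box [ 0.573 -0.023] [ 0.566 -0.016]
case [ 0.579 -0.027] [ 0.575 -0.026]
lid [ 0.515 -0.296] [ 0.499 -0.298]
s0 [0.445 0.28 ] [0.558 0.274]
s1 [0.444 0.38 ] [0.435 0.278]
s2 [0.565 0.279] [0.439 0.374]
mat [0.507 0.334] [0.495 0.332]
saucer [0.78  0.142] [0.781 0.137]
thimble [0.382 0.038] [0.381 0.031]
hoop [ 0.801 -0.173] [ 0.79  -0.167]
small [ 0.287 -0.252] [ 3.044 -0.729]
dark [ 0.82  -0.585] [ 0.765 -0.583]
pA [0.321 0.395] [0.32  0.387]
pB [0.373 0.521] [0.377 0.513]
```

```bash
python3 -m crank '[30,-20,-10,0,0,5,0,60,-40,-20,0,0,10,0,90,-60,-30,0,0,15,0,120,-80,-40,0,0,20,0,149,-102,-50,0,0,21.8,0]' 30
for i in 1 2 3; do :; done
python3 -m crank '[18,-29,0,0,0,0,0,36,-58,0,0,0,0,0,54,-86,0,0,0,0,0,72,-115,0,0,0,0,0,90,-143,0,0,0,0,0]'
python3 -m crank '[18,-29,0,0,0,0,0,36,-58,0,0,0,0,0,54,-86,0,0,0,0,0,72,-115,0,0,0,0,0,90,-143,0,0,0,0,0]'
python3 -m crank '[18,-29,0,0,0,0,0,36,-58,0,0,0,0,0,54,-86,0,0,0,0,0,72,-115,0,0,0,0,0,90,-143,0,0,0,0,0]'
python3 -m crank '[0,0,0,0,0,0,0,0,0,0,0,0,0,0,0,0,0,0,0,0,0,0,0,0,0,0,0,0,0,0,0,0,0,0,0]'
python3 - <<'E'
from h import *
print(robot.get_obs()["position"])
grab("wrist","w1")
E
```

```text
time: 0.62
position: [0.333, -0.4292, 0.2978]
tool_rot: [1.0, -0.002, 0.0, -0.0]
ft_force: [0.5, -0.7, -0.2]
grip_width: 0.0871
grip_force: 0.0
time: 1.03
position: [0.4229, -0.2858, 0.2976]
tool_rot: [1.0, -0.0, -0.0, -0.0]
ft_force: [-0.2, 0.2, 0.2]
grip_width: 0.0867
grip_force: 0.0
time: 1.45
position: [0.5129, -0.1428, 0.2975]
tool_rot: [1.0, -0.0, -0.0, -0.0]
ft_force: [-0.1, -0.9, -0.3]
grip_width: 0.0869
grip_force: 0.0
time: 1.87
position: [0.6031, 0.0001, 0.2974]
tool_rot: [1.0, -0.0, -0.0, -0.0]
ft_force: [0.6, -0.1, 0.8]
grip_width: 0.0872
grip_force: 0.0
time: 2.28
position: [0.602, -0.0029, 0.2976]
tool_rot: [1.0, -0.001, -0.0, 0.0]
ft_force: [-1.1, -0.5, -1.0]
grip_width: 0.0868
grip_force: 0.0
[ 0.60197522 -0.00288018  0.29756142]
```

View pics/w1.png

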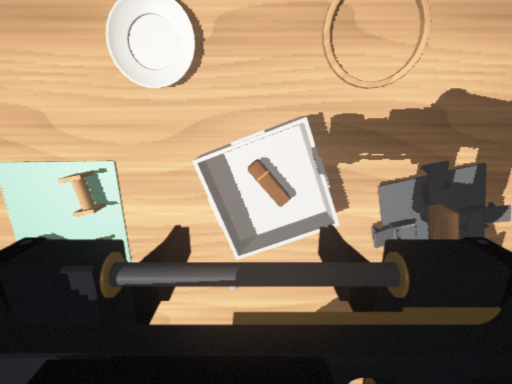

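The wrist view shows the box rim corners at (194,161), (306,117), (338,223) and (239,258), the case from (255,163) to (284,202), and one spool at (86,192).

```bash
python3 - <<'E'
from h import *
c=[ray("w1",u,v,.06)[:2] for u,v in [(194,161),(306,117),(338,223),(239,258)]]
c=np.array(c);print(np.round(c,4),c.mean(0),[np.linalg.norm(c[i]-c[i-1]) for i in range(4)],[np.degrees(np.arctan2(*(c[i]-c[i-1])[::-1])) for i in range(4)])
# case segmentation: brown within box floor
im=cv2.imread("pics/w1.png");hsv=cv2.cvtColor(im,cv2.COLOR_BGR2HSV)
m=cv2.inRange(hsv,(3,80,30),(25,255,255));m[:, :240]=0;m[:,300:]=0;m[:150]=0;m[215:]=0
n,l,s,ce=cv2.connectedComponentsWithStats(m);i=1+s[1:,4].argmax();print(s[i])
v,u=np.nonzero(l==i);P=np.array([ray("w1",a,b,.031)[:2] for a,b in zip(u,v)])
r=cv2.minAreaRect(np.float32(P*1000));print("case",r)
print("spool",ray("w1",86,192,.021))
E
```

```text
[[ 0.6193  0.0822]
 [ 0.6787 -0.0733]
 [ 0.5237 -0.1307]
 [ 0.4639  0.0213]] [ 0.57140874 -0.02511508] [np.float64(0.166846160980587), np.float64(0.16642625593922108), np.float64(0.16528384416231282), np.float64(0.16335850846906244)] [np.float64(21.395990355797544), np.float64(-69.06562963231124), np.float64(-159.66570136644899), np.float64(111.48362026963918)]
[248 161  42  45 727]
case ((579.1796875, -26.039997100830078), (82.21270751953125, 23.474613189697266), 41.305686950683594)
spool [0.56244084 0.26965945 0.021     ]
```

```bash
python3 -m crank '[-23,23,0,0,0,-7,0,-23,23,0,0,0,-14,0,-23,23,0,0,0,-21,0,-23,23,0,0,0,-28,0,-23,23,0,0,0,-35,0]' 20 >/dev/null
python3 -m crank '[0,0,40,0,0,-6.3,0,0,0,80,0,0,-6.3,0,0,0,120,0,0,-6.3,0,0,0,150,0,0,-6.3,0,0,0,150,0,0,-6.3,0]'
python3 - <<'E'
from h import *
for i in range(3):print(robot.get_obs()["position"]);
grab("wrist","w2")
E
```

```text
time: 3.17
position: [0.5748, -0.0246, 0.1418]
tool_rot: [0.936, 0.352, -0.006, -0.004]
ft_force: [-1.6, 0.0, 0.7]
grip_width: 0.0872
grip_force: 0.0
[ 0.57477342 -0.02464093  0.14176495]
[ 0.57477342 -0.02464093  0.14176495]
[ 0.57477342 -0.02464093  0.14176495]
```

View pics/w2.png

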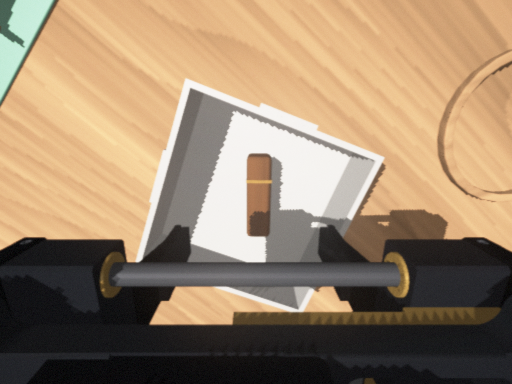

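```bash
python3 -m crank '[0,4,35,0,0,0,0,0,4,70,0,0,0,0,0,4,100,0,0,0,0,0,4,107,0,0,0,0,0,4,107,0,0,0,0]'
python3 -m crank '[0,0,0,0,0,0,0,0,0,0,0,0,0,0,0,0,0,0,0,0,0,0,0,0,0,0,0,0,0,0,0,0,0,0,0]'
```

```text
time: 3.63
position: [0.5823, -0.028, 0.0406]
tool_rot: [0.936, 0.352, -0.0, -0.0]
ft_force: [0.1, 0.4, 0.9]
grip_width: 0.0868
grip_force: 0.0
time: 4.05
position: [0.583, -0.0278, 0.0419]
tool_rot: [0.936, 0.352, 0.001, 0.001]
ft_force: [0.2, 0.1, -0.2]
grip_width: 0.0872
grip_force: 0.0
```

```bash
python3 -m crank '[0,0,7,0,0,0,0,0,0,7,0,0,0,255,0,0,7,0,0,0,255,0,0,7,0,0,0,255,0,0,7,0,0,0,255]' 20
python3 -m crank '[0,0,0,0,0,0,255,0,0,0,0,0,0,255,0,0,0,0,0,0,255,0,0,0,0,0,0,255,0,0,0,0,0,0,255]'
python3 -m crank '[0,0,-15,0,0,0,255,0,0,-40,0,0,0,255,0,0,-75,0,0,0,255,0,0,-110,0,0,0,255,0,0,-110,0,0,0,255]'
```

```text
time: 4.47
position: [0.5821, -0.0276, 0.0334]
tool_rot: [0.936, 0.352, -0.0, -0.0]
ft_force: [-0.4, -0.2, 0.2]
grip_width: 0.0679
grip_force: 0.0
time: 4.88
position: [0.5822, -0.0276, 0.0336]
tool_rot: [0.936, 0.352, 0.0, 0.0]
ft_force: [-0.8, 0.4, 0.5]
grip_width: 0.035
grip_force: 0.0
time: 5.3
position: [0.5865, -0.0285, 0.15]
tool_rot: [0.936, 0.352, 0.005, 0.004]
ft_force: [0.9, -0.0, 0.5]
grip_width: 0.0042
grip_force: 0.0
```

The fingers are slower than I allowed for (about 80 mm/s), so they missed the case. I'll reopen and look again.

```bash
python3 -m crank '[0,0,0,0,0,0,70,0,0,0,0,0,0,70,0,0,0,0,0,0,70,0,0,0,0,0,0,70,0,0,0,0,0,0,70]'
python3 -m crank '[0,0,0,0,0,0,70,0,0,0,0,0,0,70,0,0,0,0,0,0,70,0,0,0,0,0,0,70,0,0,0,0,0,0,70]' >/dev/null
cat > case.py <<'E'
from h import *
im,K,E=grab("wrist","wc");hsv=cv2.cvtColor(im,cv2.COLOR_RGB2HSV)
o=robot.get_obs();T=R.from_quat(o["tool_rot"]).as_matrix()
m=cv2.inRange(hsv,(3,110,30),(25,255,255))
n,l,s,ce=cv2.connectedComponentsWithStats(m)
for i in range(1,n):
    if s[i,4]<400 or s[i,4]>8000:continue
    v,u=np.nonzero(l==i);P=np.array([T.T@(ray("wc",a,b,.031)-o["position"]) for a,b in zip(u,v)])*1000
    print(s[i],"tool-frame mm",cv2.minAreaRect(np.float32(P[:,:2])),o["position"])
E
python3 case.py
```

```text
time: 5.72
position: [0.5814, -0.0275, 0.1421]
tool_rot: [0.936, 0.352, -0.001, -0.001]
ft_force: [-0.5, -0.4, -0.3]
grip_width: 0.0292
grip_force: 0.0
[  0   0 103 102 938] tool-frame mm ((119.08797454833984, -182.95535278320312), (98.01687622070312, 51.10078048706055), 52.705543518066406) [ 0.58223266 -0.02763092  0.14354944]
[ 359    0  153  203 6402] tool-frame mm ((100.86884307861328, 178.27725219726562), (94.55066680908203, 212.64785766601562), 58.708839416503906) [ 0.58223266 -0.02763092  0.14354944]
[472   0  40  46 590] tool-frame mm ((157.47506713867188, 197.2780303955078), (17.900428771972656, 51.27644729614258), 33.86226272583008) [ 0.58223266 -0.02763092  0.14354944]
[132  10  90  48 481] tool-frame mm ((142.6160430908203, -64.09281921386719), (13.627119064331055, 77.82067108154297), 19.43443489074707) [ 0.58223266 -0.02763092  0.14354944]
[ 447   60   65  106 2393] tool-frame mm ((73.99150085449219, 203.01332092285156), (55.080291748046875, 92.14266967773438), 73.99806213378906) [ 0.58223266 -0.02763092  0.14354944]
[ 239  160   24   79 1437] tool-frame mm ((-0.8605270385742188, -4.072507858276367), (80.83056640625, 22.2955379486084), 0.9314570426940918) [ 0.58223266 -0.02763092  0.14354944]
[ 357  204  155   56 2301] tool-frame mm ((-35.07926940917969, 190.07290649414062), (48.76008605957031, 164.30899047851562), 13.02833366394043) [ 0.58223266 -0.02763092  0.14354944]
[142 252  20  46 438] tool-frame mm ((-85.18490600585938, -111.72869873046875), (58.286285400390625, 18.266769409179688), 11.00410270690918) [ 0.58223266 -0.02763092  0.14354944]
[347 252  19  46 451] tool-frame mm ((-85.1926498413086, 110.47115325927734), (18.236173629760742, 58.114227294921875), 80.38224792480469) [ 0.58223266 -0.02763092  0.14354944]
[ 178  290  295   35 4253] tool-frame mm ((-127.20035552978516, 81.60958099365234), (338.7190856933594, 46.09074401855469), 89.97444152832031) [ 0.58223266 -0.02763092  0.14354944]
```

```bash
python3 -m crank '[0,-4,35,0,0,0,70,0,-4,70,0,0,0,70,0,-4,100,0,0,0,70,0,-4,109,0,0,0,70,0,-4,109,0,0,0,70]' 20
Z='x'
python3 -m crank '[0,0,0,0,0,0,255,0,0,0,0,0,0,255,0,0,0,0,0,0,255,0,0,0,0,0,0,255,0,0,0,0,0,0,255]'
python3 -m crank '[0,0,0,0,0,0,255,0,0,0,0,0,0,255,0,0,0,0,0,0,255,0,0,0,0,0,0,255,0,0,0,0,0,0,255]'
python3 -m crank '[0,0,0,0,0,0,255,0,0,0,0,0,0,255,0,0,0,0,0,0,255,0,0,0,0,0,0,255,0,0,0,0,0,0,255]'
python3 -m crank '[0,0,-15,0,0,0,255,0,0,-40,0,0,0,255,0,0,-75,0,0,0,255,0,0,-110,0,0,0,255,0,0,-110,0,0,0,255]'
```

```text
time: 6.6
position: [0.5781, -0.0243, 0.0326]
tool_rot: [0.936, 0.352, -0.002, -0.001]
ft_force: [-0.4, -0.1, -0.2]
grip_width: 0.0631
grip_force: 0.0
time: 7.02
position: [0.5802, -0.0248, 0.0356]
tool_rot: [0.936, 0.352, 0.001, 0.001]
ft_force: [-0.1, 0.3, 0.9]
grip_width: 0.0374
grip_force: 0.0
time: 7.43
position: [0.5797, -0.0247, 0.035]
tool_rot: [0.936, 0.352, 0.0, 0.0]
ft_force: [-1.1, -0.2, 4.5]
grip_width: 0.0235
grip_force: 20.0
time: 7.85
position: [0.5797, -0.0247, 0.0349]
tool_rot: [0.936, 0.352, 0.0, 0.0]
ft_force: [-1.6, 0.0, 5.1]
grip_width: 0.024
grip_force: 20.0
time: 8.27
position: [0.5836, -0.0254, 0.1504]
tool_rot: [0.936, 0.352, 0.005, 0.003]
ft_force: [1.5, 0.3, -0.4]
grip_width: 0.0238
grip_force: 20.0
```

```bash
python3 -m crank '[30,-20,0,0,0,0,255,65,-42,0,0,0,0,255,100,-64,0,0,0,0,255,135,-85,0,0,0,0,255,170,-107,0,0,0,0,255]'
python3 -m crank '[0,0,20,0,0,0,255,0,0,50,0,0,0,255,0,0,80,0,0,0,255,0,0,105,0,0,0,255,0,0,113,0,0,0,255]'
python3 -m crank '[0,0,0,0,0,0,255,0,0,0,0,0,0,255,0,0,0,0,0,0,120,0,0,0,0,0,0,120,0,0,0,0,0,0,120]'
python3 -m crank '[0,0,0,0,0,0,120,0,0,-20,0,0,0,120,0,0,-60,0,0,0,120,0,0,-100,0,0,0,120,0,0,-130,0,0,0,120]'
```

```text
time: 8.68
position: [0.6367, 0.1695, 0.1436]
tool_rot: [0.936, 0.352, -0.001, -0.0]
ft_force: [1.3, -0.9, -1.0]
grip_width: 0.0237
grip_force: 20.0
time: 9.1
position: [0.6338, 0.168, 0.028]
tool_rot: [0.936, 0.352, -0.004, -0.001]
ft_force: [-9.3, 0.3, 28.2]
grip_width: 0.0238
grip_force: 20.0
time: 9.52
position: [0.6372, 0.1679, 0.0321]
tool_rot: [0.936, 0.352, 0.001, 0.0]
ft_force: [-0.8, -0.1, 0.1]
grip_width: 0.0364
grip_force: 0.0
time: 9.93
position: [0.6377, 0.168, 0.1646]
tool_rot: [0.936, 0.352, 0.001, 0.0]
ft_force: [0.3, 0.0, 0.4]
grip_width: 0.046
grip_force: 0.0
```

```bash
python3 -m crank '[7,-32,-27,0,0,7,120,14,-63,-54,0,0,14,120,21,-95,-81,0,0,21,120,28,-126,-108,0,0,28,120,35,-158,-135,0,0,35,120]' >/dev/null
python3 -m crank '[0,0,0,0,0,6.3,120,0,0,0,0,0,6.3,120,0,0,0,0,0,6.3,120,0,0,0,0,0,6.3,120,0,0,0,0,0,6.3,120]' >/dev/null
python3 -m crank '[0,0,0,0,0,0,120,0,0,0,0,0,0,120,0,0,0,0,0,0,120,0,0,0,0,0,0,120,0,0,0,0,0,0,120]'
python3 -c '
from h import *
grab("wrist","w3")'
```

```text
time: 11.18
position: [0.5599, 0.308, 0.2948]
tool_rot: [1.0, -0.0, -0.0, 0.0]
ft_force: [-1.2, -0.3, -0.6]
grip_width: 0.0462
grip_force: 0.0
```

View pics/w3.png

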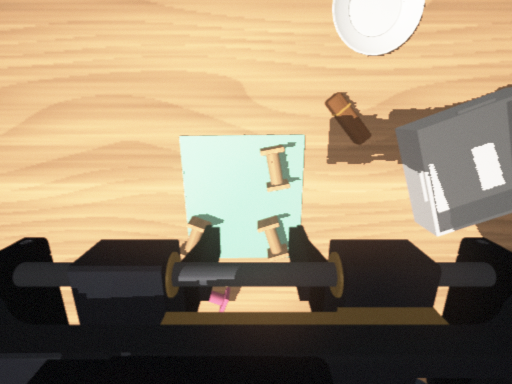

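The mat shows three wooden spools: C with flanges at (273,149) and (278,186), A at (268,222) and (278,250), and B at about (196,235), half hidden. The case lies clear at (349,118).

```bash
cat > sp.py <<'E'
from h import *
import sys
def find(name,z=.027):
    d=cv2.imread(f"pics/{name}.png");hsv=cv2.cvtColor(d,cv2.COLOR_BGR2HSV)
    mint=cv2.inRange(hsv,(60,20,60),(95,255,255))
    c,_=cv2.findContours(mint,cv2.RETR_EXTERNAL,cv2.CHAIN_APPROX_NONE);h=cv2.convexHull(max(c,key=cv2.contourArea))
    reg=np.zeros_like(mint);cv2.fillConvexPoly(reg,h,255)
    m=cv2.inRange(hsv,(5,70,60),(28,255,255))&reg
    n,l,s,ce=cv2.connectedComponentsWithStats(m)
    for i in range(1,n):
        if s[i,4]<150:continue
        v,u=np.nonzero(l==i);P=np.array([ray(name,a,b,z)[:2] for a,b in zip(u,v)])*1000
        (cx,cy),(w,hh),a=cv2.minAreaRect(np.float32(P))
        if hh>w:w,hh,a=hh,w,a-90
        print("px",np.round(ce[i]),"world mm",round(cx),round(cy),"size",round(w),round(hh),"axis deg",round((a+90)%180-90,1))
find(sys.argv[1])
E
python3 sp.py w3; python3 - <<'E'
from h import *
for a,b in [((273,149),(278,186)),((268,222),(278,250))]:
    p,q=ray("w3",*a,.03),ray("w3",*b,.03);d=p-q;print((p+q)/2,np.linalg.norm(d),np.degrees(np.arctan2(d[1],d[0])))
print(ray("w3",349,118,.02))
E
```

```text
px [275. 168.] world mm 561 275 size 68 35 axis deg 11.2
px [199. 225.] world mm 466 401 size 30 29 axis deg 56.3
px [271. 234.] world mm 446 279 size 65 35 axis deg 18.6
[0.56182507 0.27497314 0.03      ] 0.05819425212867818 8.91524615311346
[0.44669482 0.27635903 0.03      ] 0.05407417087083762 19.07946483603073
[0.63504563 0.1666105  0.02      ]
```

```bash
python3 -m crank '[1.5,33,20,0,0,-5,120,1.5,33,50,0,0,-10,120,1.5,33,80,0,0,-10,120,1.5,33,110,0,0,-10,120,1.5,33,120,0,0,-10,120]' 12
python3 -m crank '[0,0,25,0,0,0,120,0,0,50,0,0,0,120,0,0,75,0,0,0,120,0,0,85,0,0,0,120,0,0,90,0,0,0,120]'
python3 -c '
from h import *
grab("wrist","w4")'
```

```text
time: 11.65
position: [0.5587, 0.2741, 0.1708]
tool_rot: [0.996, 0.087, -0.004, 0.001]
ft_force: [-1.1, -0.5, -0.2]
grip_width: 0.0461
grip_force: 0.0
time: 12.07
position: [0.5607, 0.2751, 0.0837]
tool_rot: [0.996, 0.087, -0.001, 0.0]
ft_force: [0.7, 0.5, 0.1]
grip_width: 0.0461
grip_force: 0.0
```

View pics/w4.png

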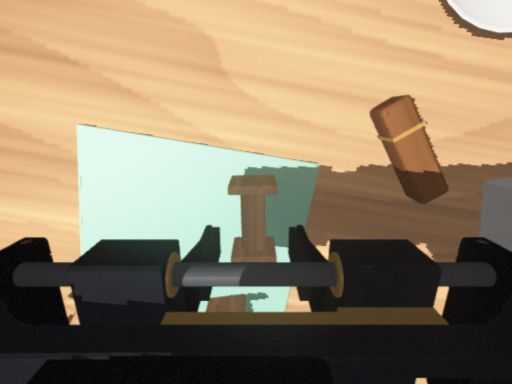

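The spool is centred between the fingers at column 253, so I'll descend and grip.

```bash
python3 -m crank '[0,0,15,0,0,0,120,0,0,30,0,0,0,120,0,0,43,0,0,0,120,0,0,50,0,0,0,120,0,0,52,0,0,0,120]' 12
python3 -m crank '[0,0,0,0,0,0,230,0,0,0,0,0,0,230,0,0,0,0,0,0,230,0,0,0,0,0,0,230,0,0,0,0,0,0,230]'
python3 -m crank '[0,0,0,0,0,0,230,0,0,0,0,0,0,230,0,0,0,0,0,0,230,0,0,0,0,0,0,230,0,0,0,0,0,0,230]'
python3 -m crank '[0,0,-15,0,0,0,230,0,0,-40,0,0,0,230,0,0,-75,0,0,0,230,0,0,-110,0,0,0,230,0,0,-120,0,0,0,230]'
```

```text
time: 12.53
position: [0.5612, 0.2751, 0.0325]
tool_rot: [0.996, 0.087, -0.0, 0.0]
ft_force: [0.5, 0.0, 0.0]
grip_width: 0.0461
grip_force: 0.0
time: 12.95
position: [0.5617, 0.2753, 0.0337]
tool_rot: [0.996, 0.087, 0.001, -0.0]
ft_force: [-0.2, 1.0, -0.3]
grip_width: 0.0209
grip_force: 0.3
time: 13.37
position: [0.5617, 0.2753, 0.0336]
tool_rot: [0.996, 0.087, 0.001, -0.0]
ft_force: [-0.2, 0.3, 6.1]
grip_width: 0.0191
grip_force: 12.0
time: 13.78
position: [0.5638, 0.2759, 0.1577]
tool_rot: [0.996, 0.087, 0.004, -0.001]
ft_force: [0.6, -0.4, -0.4]
grip_width: 0.0195
grip_force: 12.0
```

```bash
python3 -m crank '[-3,32,0,0,0,0,230,-7,67,0,0,0,0,230,-10,102,0,0,0,0,230,-14,137,0,0,0,0,230,-18,168,0,0,0,0,230]' >/dev/null
python3 -m crank '[-3,35,0,0,0,-5,230,-7,75,0,0,0,-11,230,-10,115,0,0,0,-11,230,-14,150,0,0,0,-11,230,-17,169,0,0,0,-11,230]' >/dev/null
python3 -m crank '[0,0,0,0,0,0,230,0,0,15,0,0,0,230,0,0,35,0,0,0,230,0,0,55,0,0,0,230,0,0,65,0,0,0,230]'
python3 -m crank '[0,0,10,0,0,0,230,0,0,25,0,0,0,230,0,0,38,0,0,0,230,0,0,46,0,0,0,230,0,0,50,0,0,0,230]'
```

```text
time: 15.03
position: [0.583, -0.0616, 0.0853]
tool_rot: [0.983, 0.182, -0.002, -0.001]
ft_force: [-0.3, 0.4, -1.2]
grip_width: 0.0195
grip_force: 12.0
time: 15.45
position: [0.5846, -0.0623, 0.0369]
tool_rot: [0.983, 0.182, -0.001, -0.0]
ft_force: [0.3, 0.1, -1.1]
grip_width: 0.0193
grip_force: 12.0
```

```bash
python3 -m crank '[0,0,0,0,0,0,138,0,0,0,0,0,0,138,0,0,0,0,0,0,138,0,0,0,0,0,0,138,0,0,0,0,0,0,138]' 
python3 -m crank '[0,0,-10,0,0,0,138,0,0,-40,0,0,0,138,0,0,-75,0,0,0,138,0,0,-110,0,0,0,138,0,0,-140,0,0,0,138]' >/dev/null
python3 -m crank '[0,-30,0,0,0,0,120,0,-70,0,0,0,0,120,0,-110,0,0,0,0,120,0,-150,0,0,0,0,120,2,-180,0,0,0,0,120]' >/dev/null
python3 -m crank '[0,-40,0,0,0,0,120,0,-80,0,0,0,0,120,0,-120,0,0,0,0,120,0,-160,0,0,0,2,120,2,-180,0,0,0,2,120]' >/dev/null
python3 -m crank '[0,0,0,0,0,0,120,0,0,0,0,0,0,120,0,0,0,0,0,0,120,0,0,0,0,0,0,120,0,0,0,0,0,0,120]'
python3 -c '
from h import *
grab("wrist","w5")'; python3 sp.py w5
```

```text
time: 15.87
position: [0.5856, -0.063, 0.0388]
tool_rot: [0.983, 0.182, 0.001, 0.0]
ft_force: [-0.8, 0.2, 0.2]
grip_width: 0.0383
grip_force: 0.0
time: 17.53
position: [0.4607, 0.2735, 0.1782]
tool_rot: [0.987, 0.164, 0.0, 0.0]
ft_force: [-0.5, 0.1, -0.2]
grip_width: 0.0462
grip_force: 0.0
px [142. 159.] world mm 442 406 size 67 37 axis deg -22.2
px [246. 205.] world mm 438 277 size 73 36 axis deg 18.2
```

View pics/w5.png

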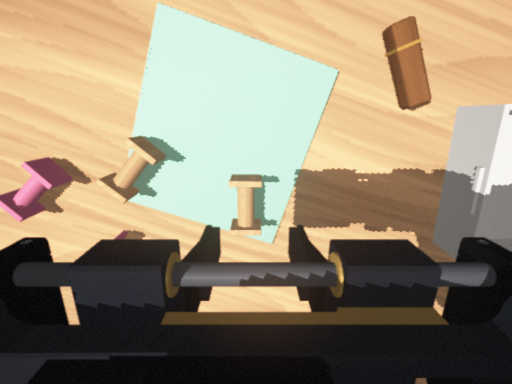

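Spool A is at (246,205). Spool B, at (142,163), now overlaps the mat edge, so it was knocked. The pink ones stay put. Computing A from its flanges.

```bash
python3 - <<'E'
from h import *
for a,b in [((246,182),(246,226)),((148,148),(118,188))]:
    p,q=ray("w5",*a,.03),ray("w5",*b,.03);d=p-q;print((p+q)/2,np.linalg.norm(d),np.degrees(np.arctan2(d[1],d[0])))
E
```

```text
[0.44150624 0.27676315 0.03      ] 0.05269137932380468 18.34974181460283
[0.44110847 0.40639657 0.03      ] 0.05853512048309064 -22.30620189769108
```

```bash
python3 -m crank '[-16,-9,20,0,0,0,120,-16,-9,45,0,0,0,120,-16,-9,70,0,0,0,120,-16,-9,85,0,0,0,120,-16,-9,90,0,0,0,120]' 12 >/dev/null
python3 -m crank '[0,0,15,0,0,0,120,0,0,30,0,0,0,120,0,0,45,0,0,0,120,0,0,52,0,0,0,120,0,0,54,0,0,0,120]'
python3 -m crank '[0,0,0,0,0,0,230,0,0,0,0,0,0,230,0,0,0,0,0,0,230,0,0,0,0,0,0,230,0,0,0,0,0,0,230]'
python3 -m crank '[0,0,0,0,0,0,230,0,0,0,0,0,0,230,0,0,0,0,0,0,230,0,0,0,0,0,0,230,0,0,0,0,0,0,230]'
python3 -m crank '[0,0,-15,0,0,0,230,0,0,-40,0,0,0,230,0,0,-75,0,0,0,230,0,0,-110,0,0,0,230,0,0,-120,0,0,0,230]'
```

```text
time: 18.42
position: [0.4421, 0.2775, 0.0333]
tool_rot: [0.986, 0.164, -0.001, 0.0]
ft_force: [1.0, 0.7, 0.3]
grip_width: 0.046
grip_force: 0.0
time: 18.83
position: [0.4424, 0.2783, 0.0347]
tool_rot: [0.986, 0.165, 0.001, -0.0]
ft_force: [0.8, -0.6, -1.2]
grip_width: 0.0206
grip_force: 0.2
time: 19.25
position: [0.4424, 0.2782, 0.0346]
tool_rot: [0.986, 0.165, 0.001, -0.0]
ft_force: [-0.5, -0.4, 5.5]
grip_width: 0.0195
grip_force: 12.0
time: 19.67
position: [0.4441, 0.279, 0.1581]
tool_rot: [0.986, 0.165, 0.004, -0.001]
ft_force: [-0.6, 0.5, -0.2]
grip_width: 0.0191
grip_force: 12.0
```

```bash
python3 -m crank '[-1,20,0,0,0,0,230,-3,50,0,0,0,0,230,-5,85,0,0,0,0,230,-7,120,0,0,0,0,230,-8,150,0,0,0,0,230]' >/dev/null
python3 -m crank '[-1,35,0,0,0,-2,230,-3,70,0,0,0,-2,230,-5,105,0,0,0,-2,230,-7,130,0,0,0,-2,230,-8,140,0,0,0,-2,230]' >/dev/null
python3 -m crank '[0,0,0,0,0,0,230,0,0,15,0,0,0,230,0,0,35,0,0,0,230,0,0,55,0,0,0,230,0,0,65,0,0,0,230]'
python3 -m crank '[0,0,10,0,0,0,230,0,0,25,0,0,0,230,0,0,38,0,0,0,230,0,0,46,0,0,0,230,0,0,51,0,0,0,230]'
python3 -m crank '[0,0,0,0,0,0,138,0,0,0,0,0,0,138,0,0,0,0,0,0,138,0,0,0,0,0,0,138,0,0,0,0,0,0,138]' 
python3 -m crank '[0,0,-10,0,0,0,138,0,0,-40,0,0,0,138,0,0,-75,0,0,0,138,0,0,-110,0,0,0,138,0,0,-140,0,0,0,138]'
```

```text
time: 20.92
position: [0.5188, 0.0006, 0.0869]
tool_rot: [0.983, 0.183, -0.002, -0.001]
ft_force: [-0.2, -0.7, -0.5]
grip_width: 0.0193
grip_force: 12.0
time: 21.33
position: [0.5206, -0.0006, 0.0372]
tool_rot: [0.983, 0.182, -0.001, -0.0]
ft_force: [0.3, 0.4, -0.7]
grip_width: 0.0197
grip_force: 12.0
time: 21.75
position: [0.5215, -0.0015, 0.0387]
tool_rot: [0.983, 0.182, 0.001, 0.0]
ft_force: [0.3, 0.4, -1.4]
grip_width: 0.0384
grip_force: 0.0
time: 22.17
position: [0.5212, -0.0014, 0.1809]
tool_rot: [0.983, 0.182, 0.001, 0.0]
ft_force: [1.3, 0.6, -0.6]
grip_width: 0.0401
grip_force: 0.0
```

```bash
python3 -m crank '[5,-26,0,0,0,0,120,10,-52,0,0,0,0,120,15,-78,0,0,0,0,120,21,-104,0,0,0,0,120,26,-130,0,0,0,0,120]' >/dev/null
python3 -m crank '[5,-26,0,0,0,4,120,10,-52,0,0,0,8,120,15,-78,0,0,0,12,120,21,-104,0,0,0,16,120,26,-130,0,0,0,20,120]' >/dev/null
python3 -m crank '[-4,-26,0,0,0,5,120,-8,-52,0,0,0,10,120,-12,-78,0,0,0,15,120,-16,-104,0,0,0,19,120,-20,-130,0,0,0,21,120]' >/dev/null
python3 -m crank '[0,0,0,0,0,0,120,0,0,0,0,0,0,120,0,0,0,0,0,0,120,0,0,0,0,0,0,120,0,0,0,0,0,0,120]'
python3 -c '
from h import *
print(robot.get_obs()["q"][5])
grab("wrist","w6")'; python3 sp.py w6
```

```text
time: 23.83
position: [0.4547, 0.3885, 0.1782]
tool_rot: [0.985, -0.175, -0.0, 0.0]
ft_force: [0.7, -0.4, 0.1]
grip_width: 0.0457
grip_force: 0.0
2.4424366431017246
px [243. 194.] world mm 443 408 size 63 35 axis deg -21.9
```

View pics/w6.png

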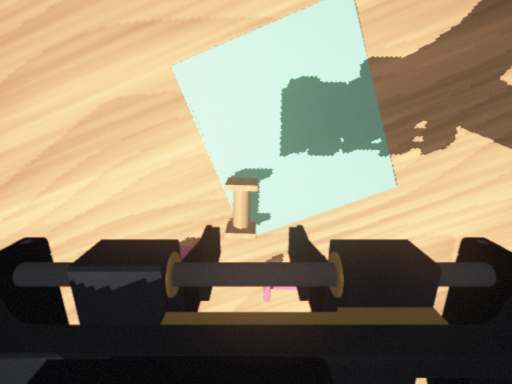

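Spool B, wooden, is at (241,206) on the mat's edge, with flanges at (242,184) and (240,228). The pink one is behind the fingers, at about (280,288).

```bash
python3 - <<'E'
from h import *
o=robot.get_obs();T=R.from_quat(o["tool_rot"]).as_matrix()
p,q=ray("w6",242,184,.029),ray("w6",240,228,.029);d=p-q
print((p+q)/2,np.linalg.norm(d),np.degrees(np.arctan2(d[1],d[0])),T.T@((p+q)/2-o["position"]))
for u,v in[(280,260),(297,288),(266,300),(185,250)]: print(ray("w6",u,v,.02))
E
```

```text
[0.44096796 0.40921452 0.029     ] 0.05321445750929699 -23.376417077891155 [-0.02006761 -0.01473627  0.14915756]
[0.35487834 0.39012633 0.02      ]
[0.30814578 0.38239117 0.02      ]
[0.3044859  0.42642544 0.02      ]
[0.40870488 0.49624346 0.02      ]
```

```bash
python3 -m crank '[-19,-15,20,0,0,2,120,-19,-15,45,0,0,2,120,-19,-15,70,0,0,2,120,-19,-15,85,0,0,2,120,-19,-15,90,0,0,2,120]' 12 >/dev/null
python3 -m crank '[0,0,15,0,0,0,120,0,0,30,0,0,0,120,0,0,45,0,0,0,120,0,0,52,0,0,0,120,0,0,54,0,0,0,120]'
python3 -m crank '[0,0,0,0,0,0,230,0,0,0,0,0,0,230,0,0,0,0,0,0,230,0,0,0,0,0,0,230,0,0,0,0,0,0,230]' >/dev/null
python3 -m crank '[0,0,0,0,0,0,230,0,0,0,0,0,0,230,0,0,0,0,0,0,230,0,0,0,0,0,0,230,0,0,0,0,0,0,230]'
python3 -m crank '[0,0,-15,0,0,0,230,0,0,-40,0,0,0,230,0,0,-75,0,0,0,230,0,0,-110,0,0,0,230,0,0,-120,0,0,0,230]'
```

```text
time: 24.72
position: [0.4417, 0.4096, 0.0333]
tool_rot: [0.981, -0.192, -0.001, 0.001]
ft_force: [-0.6, -0.4, -0.5]
grip_width: 0.0462
grip_force: 0.0
time: 25.55
position: [0.4421, 0.4105, 0.0347]
tool_rot: [0.982, -0.191, 0.0, -0.0]
ft_force: [-0.5, -0.9, 6.5]
grip_width: 0.0196
grip_force: 12.0
time: 25.97
position: [0.444, 0.4119, 0.1587]
tool_rot: [0.982, -0.191, 0.003, -0.003]
ft_force: [1.7, 0.6, 0.0]
grip_width: 0.0194
grip_force: 12.0
```

```bash
python3 -m crank '[19,20,0,0,0,-3,230,38,40,0,0,0,-6,230,57,60,0,0,0,-9,230,76,80,0,0,0,-12,230,95,100,0,0,0,-15,230]' >/dev/null
python3 -m crank '[13,24,0,0,0,-3,230,26,48,0,0,0,-6,230,39,72,0,0,0,-9,230,52,97,0,0,0,-12,230,65,121,0,0,0,-15,230]' >/dev/null
python3 -m crank '[6,27,0,0,0,-3,230,13,54,0,0,0,-6,230,20,81,0,0,0,-9,230,27,110,0,0,0,-13,230,32,134,0,0,0,-13,230]' >/dev/null
python3 -m crank '[0,0,0,0,0,0,230,0,0,0,0,0,0,230,0,0,0,0,0,0,230,0,0,0,0,0,0,230,0,0,0,0,0,0,230]'
python3 -c '
from h import *
grab("wrist","w7");grab("side","side7")'
```

```text
time: 27.63
position: [0.5914, 0.0269, 0.1538]
tool_rot: [0.983, 0.183, -0.001, -0.0]
ft_force: [-0.6, 1.8, -0.1]
grip_width: 0.0198
grip_force: 12.0
```

View pics/w7.png

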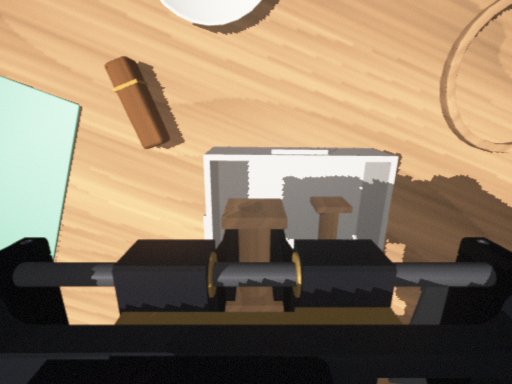

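The box is square in view, with spool C at (330,215) and the held spool over its slot. The case is undisturbed. Lowering.

```bash
python3 -m crank '[1,1,0,0,0,0,230,1,1,15,0,0,0,230,1,1,35,0,0,0,230,1,1,55,0,0,0,230,1,1,65,0,0,0,230]' >/dev/null
python3 -m crank '[0,0,10,0,0,0,230,0,0,25,0,0,0,230,0,0,38,0,0,0,230,0,0,46,0,0,0,230,0,0,51,0,0,0,230]'
python3 -m crank '[0,0,0,0,0,0,138,0,0,0,0,0,0,138,0,0,0,0,0,0,138,0,0,0,0,0,0,138,0,0,0,0,0,0,138]' 
python3 -m crank '[0,0,-10,0,0,0,138,0,0,-45,0,0,0,138,0,0,-85,0,0,0,138,0,0,-125,0,0,0,138,0,0,-165,0,0,0,138]'
```

```text
time: 28.57
position: [0.5932, 0.0251, 0.0369]
tool_rot: [0.983, 0.182, -0.001, -0.0]
ft_force: [-0.4, -0.2, -0.3]
grip_width: 0.0198
grip_force: 12.0
time: 28.98
position: [0.5939, 0.025, 0.0387]
tool_rot: [0.983, 0.182, 0.001, 0.0]
ft_force: [0.3, -0.1, -0.6]
grip_width: 0.0384
grip_force: 0.0
time: 29.4
position: [0.5931, 0.0251, 0.2055]
tool_rot: [0.983, 0.182, 0.0, 0.0]
ft_force: [0.2, -0.7, 1.0]
grip_width: 0.0398
grip_force: 0.0
```

```bash
python3 -m crank '[-14,28,-15,0,0,0,0,-28,56,-30,0,0,0,0,-43,85,-45,0,0,0,0,-58,114,-60,0,0,0,0,-72,141,-70,0,0,0,0]' >/dev/null
python3 -m crank '[-14,28,0,0,0,5,0,-28,56,0,0,0,10,0,-43,85,0,0,0,15,0,-58,114,0,0,0,20,0,-72,141,0,0,0,21,0]' >/dev/null
python3 -m crank '[0,0,0,0,0,0,0,0,0,0,0,0,0,0,0,0,0,0,0,0,0,0,0,0,0,0,0,0,0,0,0,0,0,0,0]'
python3 -c '
from h import *
grab("wrist","w8")'
```

```text
time: 30.65
position: [0.5601, -0.2882, 0.2733]
tool_rot: [1.0, 0.001, -0.0, -0.0]
ft_force: [0.5, 0.6, 0.1]
grip_width: 0.0872
grip_force: 0.0
```

View pics/w8.png

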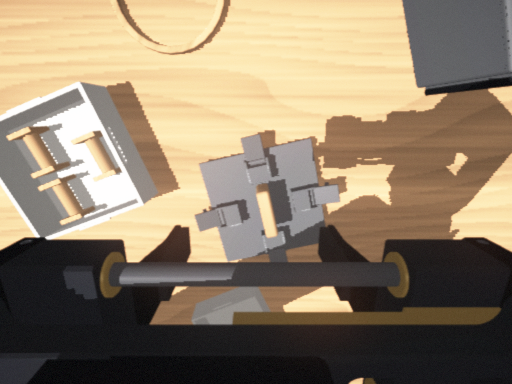

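All three spools lie flat in the box. The lid plate corners are at (200,164), (311,140), (329,238) and (229,260), and the bar grip runs from (262,187) to (273,234).

```bash
python3 - <<'E'
from h import *
c=np.array([ray("w8",u,v,.02)[:2] for u,v in [(200,164),(311,140),(329,238),(229,260)]])
print(np.round(c,4),c.mean(0),[np.linalg.norm(c[i]-c[i-1]) for i in range(4)],[np.degrees(np.arctan2(*(c[i]-c[i-1])[::-1])) for i in range(4)])
im=cv2.imread("pics/w8.png");hsv=cv2.cvtColor(im,cv2.COLOR_BGR2HSV)
m=cv2.inRange(hsv,(5,70,60),(28,255,255));r=np.zeros_like(m);r[180:242,250:285]=255
v,u=np.nonzero(m&r);P=np.array([ray("w8",a,b,.068)[:2] for a,b in zip(u,v)])*1000
print("bar",cv2.minAreaRect(np.float32(P)),len(u))
cv2.imwrite("pics/lid.png",cv2.resize(im[120:300,180:360],(720,720)))
E
```

```text
[[ 0.57   -0.2079]
 [ 0.6052 -0.3702]
 [ 0.4495 -0.4095]
 [ 0.409  -0.2467]] [ 0.50842558 -0.30860146] [np.float64(0.16554725495152722), np.float64(0.16606642387574835), np.float64(0.16054267405906947), np.float64(0.16772357481576866)] [np.float64(13.550080668504862), np.float64(-77.74785286169973), np.float64(-165.84495167703523), np.float64(103.97774878458335)]
bar ((513.6568603515625, -305.1317138671875), (78.820068359375, 18.774869918823242), 12.030645370483398) 520
```

View pics/lid.png

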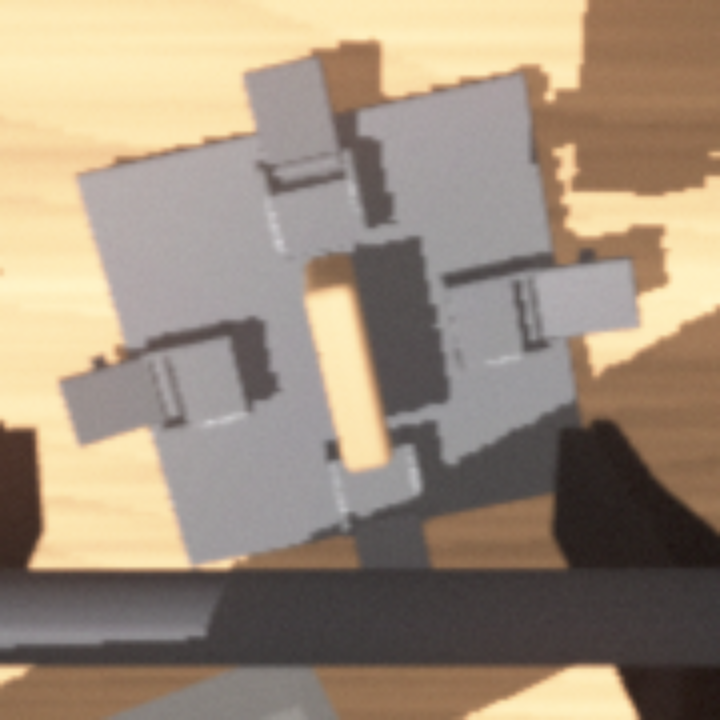

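```bash
python3 -m crank '[-10,4,20,0,0,-3,138,-20,8,45,0,0,-6,138,-30,12,70,0,0,-9,138,-40,16,95,0,0,-12,138,-50,19,105,0,0,-13,138]' >/dev/null
python3 -m crank '[0,0,0,0,0,0,138,0,0,0,0,0,0,138,0,0,0,0,0,0,138,0,0,0,0,0,0,138,0,0,0,0,0,0,138]'
python3 - <<'E'
from h import *
grab("wrist","w9");o=robot.get_obs();T=R.from_quat(o["tool_rot"]).as_matrix()
im=cv2.imread("pics/w9.png")
hsv=cv2.cvtColor(im,cv2.COLOR_BGR2HSV);m=cv2.inRange(hsv,(5,70,60),(28,255,255));r=np.zeros_like(m);r[120:240,210:300]=255
n,l,s,ce=cv2.connectedComponentsWithStats(m&r)
for i in range(1,n):
    if s[i,4]>200:
        v,u=np.nonzero(l==i);P=np.array([T.T@(ray("w9",a,b,.068)-o["position"]) for a,b in zip(u,v)])[:,:2]*1000
        print(s[i],cv2.minAreaRect(np.float32(P)))
print("w7 rim",*[np.round(ray("w7",u,v,.06),4) for u,v in [(205,154),(396,155)]])
E
```

```text
time: 31.53
position: [0.5113, -0.309, 0.1694]
tool_rot: [0.994, 0.113, 0.001, 0.001]
ft_force: [0.4, 0.3, 0.2]
grip_width: 0.0408
grip_force: 0.0
[241 163  19  76 859] ((1.6849441528320312, -3.9441728591918945), (74.43514251708984, 17.618541717529297), 0.05207224190235138)
w7 rim [0.6207 0.084  0.06  ] [ 0.6793 -0.0704  0.06  ]
```

View pics/w9.png

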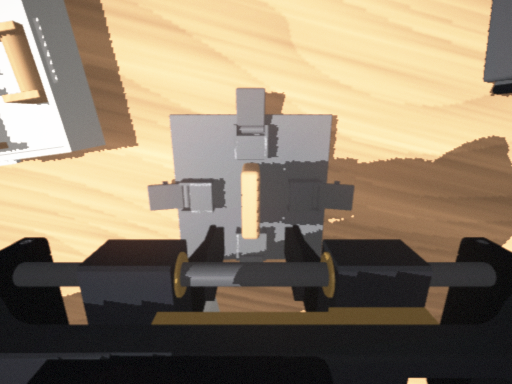

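The lid is square in view. The bar spans (243–259, 163–238), 4 mm off along tool y, and all four tabs are raised. Correcting, descending and gripping.

```bash
python3 -m crank '[0,-4,20,0,0,0,138,0,-4,45,0,0,0,138,0,-4,70,0,0,0,138,0,-4,90,0,0,0,138,0,-4,95,0,0,0,138]' 40 >/dev/null
python3 -m crank '[0,0,3,0,0,0,138,0,0,6,0,0,0,138,0,0,7,0,0,0,138,0,0,7,0,0,0,138,0,0,7,0,0,0,138]'
python3 -m crank '[0,0,0,0,0,0,255,0,0,0,0,0,0,255,0,0,0,0,0,0,255,0,0,0,0,0,0,255,0,0,0,0,0,0,255]'
python3 -m crank '[0,0,0,0,0,0,255,0,0,0,0,0,0,255,0,0,0,0,0,0,255,0,0,0,0,0,0,255,0,0,0,0,0,0,255]'
python3 - <<'E'
from h import *
d=np.load("w9.npz");E=d["E"]
Rt=R.from_quat([.994,.113,0,0]).as_matrix();p=np.array([.5113,-.309,.1694])
for n,z,L in [("plate",.02,[(171,114),(330.5,115),(325,255)]),("bar",.068,[(243,163),(259,163),(243,238),(260,238)])]:
    for u,v in L: print(n,u,v,np.round(Rt.T@(ray("w9",u,v,z)-p)*1000,1))
E
```

```text
time: 32.42
position: [0.5096, -0.3053, 0.0671]
tool_rot: [0.994, 0.113, 0.001, 0.001]
ft_force: [0.2, 0.2, 0.7]
grip_width: 0.0402
grip_force: 0.0
time: 32.83
position: [0.5092, -0.3053, 0.0662]
tool_rot: [0.994, 0.113, 0.0, 0.0]
ft_force: [0.1, -1.5, 0.3]
grip_width: 0.0178
grip_force: 40.0
time: 33.25
position: [0.5092, -0.3053, 0.0662]
tool_rot: [0.994, 0.113, 0.0, 0.0]
ft_force: [0.4, -2.4, 2.0]
grip_width: 0.0177
grip_force: 40.0
plate 171 114 [ 81.1 -85.3 149.4]
plate 330.5 115 [ 80.2  79.  149.4]
plate 325 255 [-81.8  86.2 149.4]
bar 243 163 [ 38.8  -9.9 101.4]
bar 259 163 [ 38.8   4.5 101.4]
bar 243 238 [-35.6 -10.8 101.4]
bar 260 238 [-35.6   6.  101.4]
```

```bash
python3 -m crank '[0,0,-8,0,0,0,255,0,0,-25,0,0,0,255,0,0,-50,0,0,0,255,0,0,-75,0,0,0,255,0,0,-95,0,0,0,255]' 50 >/dev/null
python3 -m crank '[5,-10,-15,0,0,0,255,15,-30,-25,0,0,0,255,28,-58,-25,0,0,0,255,40,-85,-25,0,0,0,255,50,-104,-25,0,0,0,255]' >/dev/null
python3 -m crank '[10,-20,0,0,0,-2,255,25,-50,0,0,0,-4,255,40,-80,0,0,0,-6,255,52,-108,0,0,0,-7.9,255,60,-124,0,0,0,-7.9,255]' >/dev/null
python3 -m crank '[4,-8,0,0,0,0,255,8,-16,0,0,0,0,255,11,-26,0,0,0,0,255,11,-26,0,0,0,0,255,11,-26,0,0,0,0,255]'
python3 -m crank '[0,0,0,0,0,0,255,0,0,0,0,0,0,255,0,0,0,0,0,0,255,0,0,0,0,0,0,255,0,0,0,0,0,0,255]'
python3 -c '
from h import *
grab("wrist","w10");grab("side","side10");grab("scene","scene10")
o=robot.get_obs();T=R.from_quat(o["tool_rot"]).as_matrix();print(T.T@(np.array([.573,-.024,.113])-o["position"])*1000,R.from_matrix(T).as_quat())
a=cv2.imread("pics/side10.png")[110:230,200:340];b=cv2.imread("pics/scene10.png")[120:240,150:290];c=cv2.imread("pics/w10.png")
z=np.vstack([np.hstack([cv2.resize(a,(350,300)),cv2.resize(b,(350,300))]),cv2.resize(c[60:240],(700,250))])
cv2.imwrite("pics/m10.png",z)'
```

```text
time: 34.92
position: [0.5656, -0.0301, 0.1858]
tool_rot: [0.983, 0.181, -0.0, 0.0]
ft_force: [-0.3, -0.3, -4.9]
grip_width: 0.0178
grip_force: 50.0
time: 35.33
position: [0.5661, -0.0303, 0.186]
tool_rot: [0.984, 0.181, 0.0, 0.0]
ft_force: [0.1, -0.4, -4.7]
grip_width: 0.0176
grip_force: 50.0
[ 8.55647187 -3.13422503 73.0197882 ] [ 9.83502934e-01  1.80892175e-01  1.65263414e-05 -9.69516769e-06]
```

View pics/m10.png

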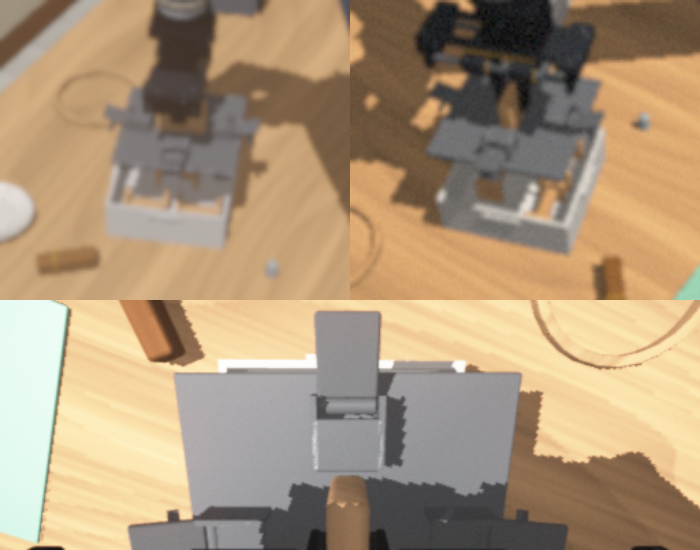

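The wrist view shows the lid's front edge at row 113 and the box's far rim at row 103, giving +8.7 mm in x and −3.6 mm in y with matching yaw. Correcting and lowering.

```bash
python3 -m crank '[3,-1,5,0,0,0,255,8.7,-3.6,15,0,0,0,255,8.7,-3.6,35,0,0,0,255,8.7,-3.6,48,0,0,0,255,8.7,-3.6,50,0,0,0,255]' >/dev/null
python3 -m crank '[0,0,2,0,0,0,255,0,0,4,0,0,0,255,0,0,6,0,0,0,255,0,0,8,0,0,0,255,0,0,10,0,0,0,255]'
python3 -m crank '[0,0,1,0,0,0,255,0,0,3,0,0,0,255,0,0,5,0,0,0,255,0,0,7,0,0,0,255,0,0,8,0,0,0,255]'
python3 -m crank '[0,0,1,0,0,0,255,0,0,2,0,0,0,255,0,0,3,0,0,0,255,0,0,4,0,0,0,255,0,0,4,0,0,0,255]'
```

```text
time: 36.32
position: [0.5734, -0.0235, 0.1265]
tool_rot: [0.983, 0.181, 0.001, 0.0]
ft_force: [-0.5, 0.6, -5.1]
grip_width: 0.0178
grip_force: 50.0
time: 36.73
position: [0.5728, -0.0234, 0.1177]
tool_rot: [0.983, 0.181, -0.0, -0.0]
ft_force: [0.2, 0.0, -4.7]
grip_width: 0.0175
grip_force: 50.0
time: 37.15
position: [0.5729, -0.0233, 0.1138]
tool_rot: [0.983, 0.181, -0.0, -0.0]
ft_force: [-0.1, 0.4, -4.9]
grip_width: 0.0177
grip_force: 50.0
```

```bash
python3 -m crank '[0,0,0.5,0,0,0,255,0,0,1,0,0,0,255,0,0,1.5,0,0,0,255,0,0,2,0,0,0,255,0,0,2,0,0,0,255]'
python3 -m crank '[0,0,0,0,0,0,170,0,0,0,0,0,0,170,0,0,0,0,0,0,170,0,0,0,0,0,0,170,0,0,0,0,0,0,170]'
python3 -m crank '[0,0,0,0,0,0,138,0,0,0,0,0,0,138,0,0,-5,0,0,0,138,0,0,-15,0,0,0,138,0,0,-35,0,0,0,138]'
python3 -m crank '[0,0,-20,0,0,0,138,0,0,-40,0,0,0,138,0,0,-58,0,0,0,138,0,0,-58,0,0,0,138,0,0,-58,0,0,0,138]'
python3 - <<'E'
from h import *
grab("wrist","w11");im=cv2.imread("pics/w11.png");grab("side","s11");s=cv2.imread("pics/s11.png")[110:230,200:340]
cv2.imwrite("pics/m11.png",np.hstack([cv2.resize(im[50:250],(512,200),interpolation=1),cv2.resize(s,(233,200))]))
E
```

```text
time: 37.57
position: [0.573, -0.0234, 0.1122]
tool_rot: [0.983, 0.181, 0.0, 0.0]
ft_force: [-0.9, -0.6, -2.4]
grip_width: 0.0175
grip_force: 50.0
time: 37.98
position: [0.5732, -0.0235, 0.1123]
tool_rot: [0.983, 0.181, 0.0, 0.0]
ft_force: [-0.6, -0.2, -0.2]
grip_width: 0.0285
grip_force: 0.0
time: 38.4
position: [0.5715, -0.0231, 0.1461]
tool_rot: [0.983, 0.181, -0.002, -0.001]
ft_force: [-0.3, 0.4, -0.2]
grip_width: 0.0397
grip_force: 0.0
time: 38.82
position: [0.5737, -0.0235, 0.2067]
tool_rot: [0.983, 0.181, 0.002, 0.001]
ft_force: [-0.2, 1.0, -0.5]
grip_width: 0.0396
grip_force: 0.0
```

View pics/m11.png

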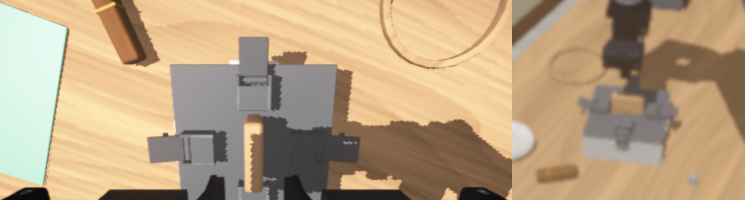

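The lid is home and square, with the tabs still raised. Next I'll press tab0 (+x side of the lid) with closed fingers.

```bash
python3 -m crank '[20,0,0,0,0,0,255,45,0,0,0,0,0,255,70,0,0,0,0,0,255,90,0,0,0,0,0,255,99,0,0,0,0,0,255]' 10 >/dev/null
python3 -m crank '[0,0,15,0,0,0,255,0,0,35,0,0,0,255,0,0,50,0,0,0,255,0,0,55,0,0,0,255,0,0,55,0,0,0,255]' 
python3 -m crank '[0,0,8,0,0,0,255,0,0,18,0,0,0,255,0,0,28,0,0,0,255,0,0,35,0,0,0,255,0,0,38,0,0,0,255]'
python3 -m crank '[0,0,1.5,0,0,0,255,0,0,3,0,0,0,255,0,0,5,0,0,0,255,0,0,6,0,0,0,255,0,0,7,0,0,0,255]'
python3 -m crank '[0,0,1.5,0,0,0,255,0,0,3,0,0,0,255,0,0,4.5,0,0,0,255,0,0,6,0,0,0,255,0,0,7,0,0,0,255]'
python3 -m crank '[0,0,0,0,0,0,255,0,0,0,0,0,0,255,0,0,0,0,0,0,255,0,0,0,0,0,0,255,0,0,0,0,0,0,255]'
```

```text
time: 39.75
position: [0.6632, 0.012, 0.1473]
tool_rot: [0.983, 0.181, -0.003, -0.001]
ft_force: [-0.3, 0.7, -0.3]
grip_width: 0.0006
grip_force: 0.0
time: 40.17
position: [0.6651, 0.0119, 0.1109]
tool_rot: [0.983, 0.181, -0.001, -0.0]
ft_force: [-1.6, -0.1, 6.7]
grip_width: 0.0007
grip_force: 3.2
time: 40.58
position: [0.6659, 0.0119, 0.1051]
tool_rot: [0.983, 0.181, 0.001, 0.0]
ft_force: [-0.0, 0.7, 0.6]
grip_width: 0.0003
grip_force: 0.4
time: 41.0
position: [0.6651, 0.0118, 0.0975]
tool_rot: [0.983, 0.181, -0.0, -0.0]
ft_force: [-0.7, -0.1, 2.2]
grip_width: 0.0004
grip_force: 1.0
time: 41.42
position: [0.6655, 0.0119, 0.098]
tool_rot: [0.983, 0.181, 0.0, 0.0]
ft_force: [-0.6, -0.8, -0.0]
grip_width: 0.0005
grip_force: 0.0
```

```bash
python3 -m crank '[0,0,-10,0,0,0,255,0,0,-30,0,0,0,255,0,0,-45,0,0,0,255,0,0,-52,0,0,0,255,0,0,-52,0,0,0,255]' >/dev/null
python3 -m crank '[-15,-15,0,0,0,0,255,-40,-40,0,0,0,0,255,-68,-68,0,0,0,0,255,-93,-93,0,0,0,0,255,-102,-102,0,0,0,0,255]' >/dev/null
python3 -m crank '[0,0,8,0,0,0,255,0,0,18,0,0,0,255,0,0,26,0,0,0,255,0,0,30,0,0,0,255,0,0,32,0,0,0,255]'
python3 -m crank '[0,0,1.5,0,0,0,255,0,0,3,0,0,0,255,0,0,4,0,0,0,255,0,0,5,0,0,0,255,0,0,6,0,0,0,255]'
python3 -m crank '[0,0,1.5,0,0,0,255,0,0,3,0,0,0,255,0,0,5,0,0,0,255,0,0,6,0,0,0,255,0,0,7,0,0,0,255]'
python3 -m crank '[0,0,1.5,0,0,0,255,0,0,3,0,0,0,255,0,0,5,0,0,0,255,0,0,6,0,0,0,255,0,0,7,0,0,0,255]'
python3 -m crank '[0,0,0,0,0,0,255,0,0,0,0,0,0,255,0,0,0,0,0,0,255,0,0,0,0,0,0,255,0,0,0,0,0,0,255]'
```

```text
time: 42.67
position: [0.5345, 0.0703, 0.1164]
tool_rot: [0.984, 0.181, -0.001, -0.0]
ft_force: [-0.7, -0.9, -0.3]
grip_width: 0.0004
grip_force: 0.0
time: 43.08
position: [0.5341, 0.0708, 0.1121]
tool_rot: [0.983, 0.181, 0.0, 0.0]
ft_force: [-0.0, 0.1, 0.1]
grip_width: 0.0005
grip_force: 0.0
time: 43.5
position: [0.5339, 0.0709, 0.1049]
tool_rot: [0.983, 0.181, 0.0, 0.0]
ft_force: [-0.3, 0.3, -0.8]
grip_width: 0.0003
grip_force: 0.3
time: 43.92
position: [0.5338, 0.0708, 0.0977]
tool_rot: [0.983, 0.181, -0.0, 0.0]
ft_force: [0.0, -0.3, 0.4]
grip_width: 0.0002
grip_force: 0.0
time: 44.33
position: [0.5339, 0.0709, 0.0981]
tool_rot: [0.983, 0.181, 0.0, 0.0]
ft_force: [0.4, 0.5, -0.5]
grip_width: 0.0004
grip_force: 0.0
```

```bash
python3 -m crank '[0,0,-10,0,0,0,255,0,0,-30,0,0,0,255,0,0,-45,0,0,0,255,0,0,-52,0,0,0,255,0,0,-52,0,0,0,255]' >/dev/null
python3 -m crank '[-15,15,0,0,0,0,255,-40,40,0,0,0,0,255,-68,68,0,0,0,0,255,-93,93,0,0,0,0,255,-102,102,0,0,0,0,255]' >/dev/null
python3 -m crank '[0,0,8,0,0,0,255,0,0,18,0,0,0,255,0,0,30,0,0,0,255,0,0,36,0,0,0,255,0,0,38,0,0,0,255]'
python3 -m crank '[0,0,1,0,0,0,255,0,0,2,0,0,0,255,0,0,3,0,0,0,255,0,0,4,0,0,0,255,0,0,4,0,0,0,255]'
python3 -m crank '[0,0,1,0,0,0,255,0,0,2,0,0,0,255,0,0,3,0,0,0,255,0,0,4,0,0,0,255,0,0,5,0,0,0,255]'
python3 -m crank '[0,0,1.5,0,0,0,255,0,0,3,0,0,0,255,0,0,4,0,0,0,255,0,0,5,0,0,0,255,0,0,5,0,0,0,255]'
python3 -m crank '[0,0,-10,0,0,0,255,0,0,-30,0,0,0,255,0,0,-45,0,0,0,255,0,0,-52,0,0,0,255,0,0,-52,0,0,0,255]' >/dev/null
python3 -m crank '[15,15,0,0,0,0,255,40,40,0,0,0,0,255,68,68,0,0,0,0,255,93,93,0,0,0,0,255,102,102,0,0,0,0,255]' >/dev/null
python3 -m crank '[0,0,8,0,0,0,255,0,0,18,0,0,0,255,0,0,30,0,0,0,255,0,0,36,0,0,0,255,0,0,38,0,0,0,255]'
python3 -m crank '[0,0,1,0,0,0,255,0,0,2,0,0,0,255,0,0,3,0,0,0,255,0,0,4,0,0,0,255,0,0,4,0,0,0,255]'
python3 -m crank '[0,0,1,0,0,0,255,0,0,2,0,0,0,255,0,0,3,0,0,0,255,0,0,4,0,0,0,255,0,0,5,0,0,0,255]'
python3 -m crank '[0,0,1.5,0,0,0,255,0,0,3,0,0,0,255,0,0,4,0,0,0,255,0,0,5,0,0,0,255,0,0,5,0,0,0,255]'
```

```text
time: 45.58
position: [0.474, -0.06, 0.1107]
tool_rot: [0.983, 0.182, -0.001, -0.001]
ft_force: [-2.0, -0.7, 4.0]
grip_width: 0.0006
grip_force: 1.6
time: 46.0
position: [0.475, -0.0606, 0.1082]
tool_rot: [0.983, 0.181, 0.0, 0.0]
ft_force: [-0.9, 0.1, 1.6]
grip_width: 0.0002
grip_force: 0.7
time: 46.42
position: [0.4753, -0.0609, 0.1029]
tool_rot: [0.983, 0.181, 0.0, 0.0]
ft_force: [-0.3, 0.1, -0.3]
grip_width: 0.0002
grip_force: 0.0
time: 46.83
position: [0.4748, -0.0607, 0.0978]
tool_rot: [0.983, 0.181, -0.0, -0.0]
ft_force: [0.0, 0.4, 0.5]
grip_width: 0.0005
grip_force: 0.0
time: 48.08
position: [0.6036, -0.1185, 0.1098]
tool_rot: [0.983, 0.181, -0.003, -0.002]
ft_force: [-1.8, -0.0, 1.7]
grip_width: 0.0006
grip_force: 1.0
time: 48.5
position: [0.6067, -0.1198, 0.1083]
tool_rot: [0.983, 0.181, 0.0, 0.0]
ft_force: [-0.7, -0.1, 1.5]
grip_width: 0.0006
grip_force: 0.5
time: 48.92
position: [0.6067, -0.1199, 0.1029]
tool_rot: [0.983, 0.181, 0.0, 0.0]
ft_force: [0.7, -0.5, -0.1]
grip_width: 0.0004
grip_force: 0.0
time: 49.33
position: [0.6062, -0.1196, 0.0976]
tool_rot: [0.983, 0.181, -0.0, -0.0]
ft_force: [0.3, 0.9, -0.9]
grip_width: 0.0002
grip_force: 0.0
```

All four tabs show a force rise and then release. I'll check the tab ends numerically against the raised picture w11.

```bash
python3 -m crank '[0,0,-15,0,0,0,255,0,0,-45,0,0,0,255,0,0,-80,0,0,0,255,0,0,-107,0,0,0,255,0,0,-107,0,0,0,255]' >/dev/null
python3 -m crank '[2,-20,0,0,0,0,255,2.6,-55,0,0,0,0,255,2.6,-85,0,0,0,0,255,2.6,-102,0,0,0,0,255,2.6,-102,0,0,0,0,255]' >/dev/null
python3 -m crank '[0,0,0,0,0,0,255,0,0,0,0,0,0,255,0,0,0,0,0,0,255,0,0,0,0,0,0,255,0,0,0,0,0,0,255]' | head -2
python3 -c '
from h import *
grab("wrist","w12")'
python3 -m crank '[-20,0,-10,0,0,0,255,-50,0,-20,0,0,0,255,-80,0,-30,0,0,0,255,-105,0,-40,0,0,0,255,-115,0,-40,0,0,0,255]' >/dev/null
python3 -m crank '[0,0,0,0,0,0,255,0,0,0,0,0,0,255,0,0,0,0,0,0,255,0,0,0,0,0,0,255,0,0,0,0,0,0,255]' | head -2
cat > chk.py <<'E'
from h import *
import sys
c=np.array([.5706,-.0243]);y=np.radians(20.9)
for n in sys.argv[1:]:
    d=np.load(n+".npz");P=np.linalg.inv(d["E"]);hsv=cv2.cvtColor(cv2.imread(f"pics/{n}.png"),cv2.COLOR_BGR2HSV).astype(int)
    def pr(r,z,k):
        a=y+k*np.pi/2;q=d["K"]@(P@[c[0]+r*np.cos(a),c[1]+r*np.sin(a),.046+z,1])[:3];return q[:2]/q[2]
    for k in range(4):
        up,dn=pr(.1086,.041,k),pr(.1093,.0225,k);h=pr(.085,.03,k);u=(up-h)/np.linalg.norm(up-h)
        if not(0<up[0]<510 and 0<up[1]<235):continue
        row=[tuple(hsv[int(round(q[1])),int(round(q[0])),1:]) for q in (h+u*t for t in range(0,int(np.linalg.norm(up-h))+9))]
        print(n,k,"up",round(np.dot(up-h,u),1),"shut",round(np.dot(dn-h,u),1),"sat",[int(r[0]) for r in row])
E
python3 -c '
from h import *
grab("wrist","w13")'; python3 chk.py w11 w12 w13
```

```text
time: 50.58
position: [0.573, -0.0245, 0.2049]
time: 51.47
position: [0.466, -0.0643, 0.2446]
w11 0 up 27.7 shut 26.4 sat [4, 6, 6, 6, 8, 9, 11, 9, 6, 8, 9, 9, 9, 8, 7, 6, 7, 11, 7, 7, 11, 11, 13, 9, 11, 16, 51, 97, 97, 96, 98, 100, 98, 99, 98, 99]
w11 1 up 26.6 shut 20.1 sat [15, 13, 15, 12, 12, 15, 15, 14, 17, 15, 17, 14, 17, 17, 15, 19, 15, 19, 17, 17, 17, 21, 17, 18, 25, 76, 93, 92, 92, 94, 94, 95, 95, 93, 97]
w11 3 up 26.6 shut 20.0 sat [12, 8, 8, 12, 16, 11, 16, 19, 15, 8, 19, 23, 8, 20, 15, 16, 11, 15, 24, 19, 15, 19, 19, 25, 72, 103, 111, 111, 113, 112, 112, 114, 115, 115, 114]
w12 0 up 28.0 shut 26.7 sat [5, 3, 3, 3, 7, 3, 2, 3, 5, 7, 5, 5, 8, 7, 10, 8, 10, 8, 8, 5, 10, 7, 10, 8, 8, 14, 60, 95, 99, 96, 97, 95, 99, 100, 96, 95, 94]
w12 1 up 26.9 shut 20.2 sat [6, 6, 8, 8, 10, 8, 10, 10, 11, 13, 13, 14, 11, 13, 13, 11, 14, 13, 16, 53, 87, 89, 93, 92, 92, 90, 91, 94, 92, 91, 94, 92, 93, 94, 93]
w12 3 up 26.8 shut 20.2 sat [11, 8, 15, 11, 8, 18, 15, 14, 19, 11, 23, 23, 18, 15, 22, 15, 22, 19, 28, 71, 102, 113, 114, 114, 115, 112, 111, 112, 116, 119, 114, 115, 114, 118, 116]
w13 1 up 26.2 shut 20.3 sat [2, 6, 6, 3, 3, 6, 3, 3, 5, 6, 2, 5, 5, 6, 3, 5, 6, 6, 9, 47, 84, 85, 87, 87, 85, 82, 82, 80, 79, 79, 80, 79, 79, 81, 81]
w13 2 up 22.2 shut 18.8 sat [7, 9, 9, 9, 8, 11, 9, 9, 13, 9, 13, 11, 9, 11, 9, 14, 13, 23, 76, 92, 86, 84, 83, 84, 87, 92, 93, 91, 92, 94, 92]
w13 3 up 26.2 shut 20.2 sat [2, 2, 4, 2, 2, 0, 2, 2, 2, 4, 4, 2, 4, 2, 0, 4, 6, 4, 10, 58, 98, 90, 90, 87, 91, 91, 92, 90, 93, 93, 94, 94, 95, 97, 98]
```

```bash
python3 - <<'E'
from h import *
for n in("w11","w12"):
    g=cv2.cvtColor(cv2.imread(f"pics/{n}.png"),cv2.COLOR_BGR2HSV)[:,:,1]
    print(n,[int((g[v,225:285]<50).sum()) for v in range(84,104,2)])
    z=.046+.0
    for r,zz in((.1086,.041),(.1093,.0225)):
        d=np.load(n+".npz");P=np.linalg.inv(d["E"]);a=np.radians(20.9);e=np.array([np.cos(a),np.sin(a)]);t=np.array([-e[1],e[0]])
        q=[d["K"]@(P@[*(np.array([.5706,-.0243])+r*e+s*t*.014),.046+zz,1])[:3] for s in(-1,1)]
        print("pred width",round(abs(q[0][0]/q[0][2]-q[1][0]/q[1][2]),1))
E
```

```text
w11 [0, 0, 29, 29, 29, 29, 29, 29, 29, 29]
pred width 31.3
pred width 29.1
w12 [0, 0, 28, 28, 28, 28, 28, 28, 28, 28]
pred width 31.6
pred width 29.4
```

Tabs 1–3 read as shut. Tab 0 is ambiguous in the picture, so I'll probe it again by touch.

```bash
python3 -m crank '[20,0,0,0,0,0,255,50,0,0,0,0,0,255,80,0,0,0,0,0,255,105,0,0,0,0,0,255,115,0,0,0,0,0,255]' >/dev/null
python3 -m crank '[20,0,15,0,0,0,255,45,0,35,0,0,0,255,70,0,60,0,0,0,255,90,0,85,0,0,0,255,99,0,95,0,0,0,255]' >/dev/null
python3 -m crank '[0,0,8,0,0,0,255,0,0,18,0,0,0,255,0,0,30,0,0,0,255,0,0,38,0,0,0,255,0,0,40,0,0,0,255]'
python3 -m crank '[0,0,0,0,0,0,255,0,0,0.5,0,0,0,255,0,0,1,0,0,0,255,0,0,1,0,0,0,255,0,0,1,0,0,0,255]'
python3 -m crank '[0,0,1,0,0,0,255,0,0,3,0,0,0,255,0,0,6,0,0,0,255,0,0,9,0,0,0,255,0,0,11,0,0,0,255]'
python3 -m crank '[0,0,-15,0,0,0,255,0,0,-45,0,0,0,255,0,0,-80,0,0,0,255,0,0,-115,0,0,0,255,0,0,-140,0,0,0,255]' >/dev/null
python3 -m crank '[0,0,0,0,0,0,255,0,0,0,0,0,0,255,0,0,0,0,0,0,255,0,0,0,0,0,0,255,0,0,0,0,0,0,255]'
python3 - <<'E'
from h import *
im,K,E=grab("scene","scene14")
grab("side","side14")
for n,b in(("scene14","scene0"),("side14","side0")):
    d=np.load(n+".npz");P=np.linalg.inv(d["E"])
    A=cv2.imread(f"pics/{n}.png").astype(int);B=cv2.imread(f"pics/{b}.png").astype(int)
    for nm,p in dict(case=(.637,.168,.02),saucer=(.78,.14,.01),thimble=(.381,.034,.012),hoopedge=(.72,-.17,.006),hoop2=(.795,-.095,.006)).items():
        q=d["K"]@(P@[*p,1])[:3];u,v=(q[:2]/q[2]).astype(int);print(n,nm,u,v,A[v-3:v+4,u-3:u+4].mean((0,1)).round(),B[v-3:v+4,u-3:u+4].mean((0,1)).round())
E
```

```text
time: 52.77
position: [0.6634, 0.0114, 0.1089]
tool_rot: [0.984, 0.181, -0.001, -0.0]
ft_force: [0.2, -1.1, 0.7]
grip_width: 0.0004
grip_force: 0.0
time: 53.18
position: [0.6654, 0.0117, 0.1096]
tool_rot: [0.983, 0.181, 0.001, 0.0]
ft_force: [1.0, 0.1, -0.9]
grip_width: 0.0001
grip_force: 0.0
time: 53.6
position: [0.6648, 0.0118, 0.0974]
tool_rot: [0.983, 0.181, -0.0, -0.0]
ft_force: [0.2, 0.2, 4.7]
grip_width: 0.0006
grip_force: 2.7
time: 54.43
position: [0.664, 0.0119, 0.2359]
tool_rot: [0.983, 0.181, -0.002, -0.001]
ft_force: [-0.6, 0.9, 0.0]
grip_width: 0.0007
grip_force: 0.0
scene14 case 254 234 [ 53.  95. 140.] [103. 152. 201.]
scene14 saucer 217 266 [223. 231. 234.] [208. 218. 222.]
scene14 thimble 266 167 [123. 149. 174.] [111. 135. 158.]
scene14 hoopedge 156 203 [ 61.  86. 111.] [100. 148. 196.]
scene14 hoop2 155 230 [102. 151. 199.] [ 92. 137. 181.]
side14 case 225 212 [ 83. 124. 164.] [111. 151. 187.]
side14 saucer 196 195 [207. 213. 218.] [193. 199. 204.]
side14 thimble 308 216 [142. 163. 182.] [131. 150. 170.]
side14 hoopedge 253 154 [ 76. 105. 133.] [104. 142. 177.]
side14 hoop2 228 159 [111. 151. 186.] [101. 139. 174.]
```

```bash
python3 -c '
from h import *
print(robot.hand_in())'
```

```text
the job is handed in; nothing more can be done
None
```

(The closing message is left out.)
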